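# Find the slot of the gauge that fits a tabbed weld piece

## Robot

A 6-joint arm with a two-finger parallel gripper is mounted at the origin on the work surface. World frame = base frame: x ahead of the robot, y to its left, z up, the work surface at z = 0. Lengths are in m, angles in rad, forces in N, time in s.
With the tool pointing down it reaches from about 0.325 to 0.9 m from the base axis. Payload 6.1 kg.
Tool frame: the origin (TCP) lies at the very end of the fingers, on their centre line; the grasp point (between the pads) lies 19 mm behind it (tcp_to_grasp is the distance from the TCP to the grasp point, in m); y points along the fingers, z is the direction in which the jaws open and shut, and the axes are right-handed (so a half turn about y gives the same grasp; the last joint's range is limited). The gripper opens to 85 mm and grips with 20 to 120 N. Pads are 22 mm wide; open, the fingers measure 114 mm over their backs; the gripper's body (76 mm by 85 mm) begins 54 mm behind the grasp point. The pads swing forward as they close: fully open they stand 13 mm farther back than shut.
Start: joints at [1.01, 0.22, 1.526, -0, 1.395, -0.126], TCP at [0.263, 0.567, 0.199] pointing down, gripper open.
Joint ranges: [-2.98, 2.98], [-0.91, 2.08], [0.09, 2.57], [-1.24, 4.39], [0.2, 2.65], [-2.68, 2.68]. Speed limits (rad/s): [2.57, 2.57, 3.01, 3.14, 3.14, 3.14].

## Interface

Orientations are given as a 3x3 rotation matrix whose columns are the frame's x, y, z axes.
In Python, from station import get_state, camera, close_job, tcp_to_grasp gives the robot as it stands.
- The arm moves only by the tool arm_command, never from a script. Its argument "moves" is a list that holds one entry, the list of rows, each a list of 7 numbers: the shift along the tool's x, y, z in m, then the turn, a rotation vector about the tool's x, y, z in rad, then the closure, from 0 (fully open) to 1 (shut). In form: [[[dx, dy, dz, ax, ay, az, fingers], ...]]. A call has 1 to 12 rows; each row is the pose to reach, as a shift and turn from the pose measured when the call began, along the tool's axes at that moment; what a row does not reach only later rows make up. A row lasts 1/12 s, in which the tool goes at most 41.7 mm and 7.16 degrees, less where a joint would pass 70% of its speed; a pose out of reach is approached as far as the arm can. A call with a gripper value outside its range is refused whole. The fingers move at their own pace and stop on an object; "grip_force" is the grip in N (left out, the last holds). Time passes only in rows, so rows that repeat a pose let the fingers close. It gives the time, the measured TCP pose, the force and the opening at its end, in the units of the state.
- get_state(): the state, without advancing time (a new reading comes with each control period).
- camera(name): name is "scene" or "side" or "wrist"; returns a dict with "pixels" (480x640x3 uint8, blue, green, red), "fx", "fy", "cx", "cy" (pixels), "eye" and "rotation" of the camera in the world; the wrist camera has in their place "hand_eye" (4x4, takes a point from camera to tool coordinates, whose origin is the TCP and whose axes are the tool frame's). Camera axes: x right, y up, looking along -z (the intrinsics and any distortion apply to the point x, -y, -z); pixel columns grow to the right and rows downward; lengths in m; the calibration is good to about 2 mm. A picture is of the moment at which its call begins: read the wrist's pose just before it. There is no depth.
- close_job(): hands the job in, once; it reports no verdict.
The state is a dict: "t": time; "joint_pos": joint angles; "dq": joint speeds; "effort": joint torques, N m; "tcp_pos": TCP position; "tool_rot": TCP orientation; "contact_force": force on the tool from outside, world axes, zero at the start; "ft_torque": the same for the moment, N m; "finger_gap": finger opening in m.
Only numpy, scipy, OpenCV 4.12 (cv2) and the standard library are available. Lean on these libraries where they do the work, as an engineer would, in place of code of your own. Each camera call takes 0.05 s, during which the arm holds its last target.

## Task

Take the test piece that stands in the yellow place of the rack and find out which slot of the stepped gauge its tab fits: hold it upright with the tab along the slot and, starting at the narrowest slot (red end), feel it against each slot in turn without skipping one, pressing only lightly (about 5 N; its sprung deck must never be pushed down by 2 mm), until the first one accepts it. Push it fully home there, shoulder down on the gauge, let go and leave it standing; never put it into a wider slot, and leave the other two pieces and the things around alone.

Things in the scene. Friction and masses are not known exactly. Their poses are not given: they have to be found in the camera images.
- gauge (a joint): how far (m) the stepped gauge's deck is pushed down on its springs; 0 at rest. It gives at about 8 N, then 8 N per mm, straight down only, and comes back. The deck: an aluminium block 74 (own x) x 200 mm (own y) in a fixed red frame (82 x 214 mm, 18 mm high), its flat top 45 mm above the bench, with five slots side by side along own y, red stripe at the narrow end
- slot_1 (a point): centre of the mouth of slot 1, on the deck's top face: 4.2 mm wide (own y), 38 mm long (own x), 37 mm deep (the narrowest), all square-edged. Slots 1 to 5 follow at 34 mm steps towards own +y, numbered by black dots
- slot_2 (a point): centre of the mouth of slot 2, on the deck's top face: 7.2 mm wide (own y), 38 mm long (own x), 37 mm deep
- slot_3 (a point): centre of the mouth of slot 3, on the deck's top face: 10.2 mm wide (own y), 38 mm long (own x), 37 mm deep (centre of the deck); own axes: z up, y along the row towards the wider slots
- slot_4 (a point): centre of the mouth of slot 4, on the deck's top face: 13.2 mm wide (own y), 38 mm long (own x), 37 mm deep
- slot_5 (a point): centre of the mouth of slot 5, on the deck's top face: 16.2 mm wide (own y), 38 mm long (own x), 37 mm deep (the widest)
- rack: rack fixed to the bench, 220 mm (own x) by 60 mm (own y) by 40 mm high, green, its +x third yellow, with one groove 17 mm wide (own y) and 34 mm deep along own x; three pieces stand in it 70 mm apart, at own x = -70, 0 and +70 mm. Origin under its centre. The rack and the gauge may be on either side of the bench.
- yellow_place (a point): centre of the yellow place of the rack, on its top face, 40 mm above the bench; the piece to be gauged stands here at the start
- piece_a_mid (a point): centre of the blue grip of a test piece. All three look alike: grip 40 (own x) x 25 (own y) x 52 mm high; under it, centred, a steel tab 26 mm wide (own x), 30 mm long downwards, with a flat square-edged foot. z up. The grip's underside (shoulder) is 26 mm, the tab's foot 56 mm below this point. About 0.16 kg (varies)
- piece_b_mid (a point): the same point of a second piece, same look, size and axes. Each piece has another tab thickness (own y), not known beforehand, 5 to 13 mm: 1.2 mm less than the slot that fits it, 1.8 mm more than the next narrower slot. Pressed again and again, a held piece slowly leans in the fingers (some 0.01 rad per slot)
- piece_c_mid (a point): the same point of a third piece, same look, size and axes. Any of the three may be the one in the yellow place. Each stands in the rack, shoulder on its top (this point 66 mm above the bench), tab hanging loose in the groove, turned as the rack to within 0.03 rad
- magnet_center (a point): bystander, leave alone: red round magnet, 36 mm across, 14 mm high (centre)
- tube_offcut: bystander, leave alone: 40 mm square steel tube offcut, 120 mm long, lying (origin under its centre)
- hammer: bystander, leave alone: hammer lying on the table (origin at its underside)
- wire_brush: bystander, leave alone: brush lying on the table (origin at its underside)
- spray_can: bystander, leave alone: orange spray can, 52 mm across, 150 mm tall, standing (origin under its centre)
- filler_tin_center (a point): bystander, leave alone: steel tin, 66 mm across, 90 mm tall, standing (centre)
Not all that is in view belongs to the job. Leave any green look-alike of the part that bears piece_c_mid alone.

How it is judged:
By the outcome, as a careful person would: the job done as asked, in the order asked, and still so for the second after the job is handed in, with the robot touching nothing.
It also fails if it takes over 72 s, if anything falls off the work surface, if the arm or the gripper's body presses on something with over 40 N, if the wrist force passes 120 N, or if a joint passes its speed limit or range.

## Working session

There is one attempt and no reset: what is moved stays moved. The work goes in short steps, Python scripts to look and compute and a tool call to move; the robot and the scene stay as the last step left them, time stands still between calls to the robot, and variables do not carry over. Pictures are saved under pics/ and viewed, and the job is handed in when it is done.

Besides the shell and the picture viewer there is one more tool, called after "Call:" as name(argument=value, ...), one argument or row to a line, values as JSON. arm_command: Moves the arm, as the interface text tells. Its arguments: {"type":"object","properties":{"moves":{"type":"array","items":{"type":"array","items":{"type":"array","items":{"type":"number"}}}},"grip_force":{"type":"number"}},"required":["moves"]}

```bash
mkdir -p pics; ls
python3 - <<'E'
from station import *
import cv2
s=get_state(); print(s, tcp_to_grasp)
for n in("scene","side","wrist"):
    c=camera(n); cv2.imwrite(f"pics/{n}0.png",c["pixels"]); print({k:v for k,v in c.items() if k!="pixels"})
E
```

```text
pics
{'t': 0.0, 'joint_pos': array([ 1.00990957e+00,  2.21226326e-01,  1.52760530e+00, -1.04231632e-05,
        1.39467769e+00, -1.26107926e-01]), 'dq': array([ 1.18965750e-04, -2.45083421e-04, -1.14301016e-03, -8.96292140e-04,
        3.75752684e-04,  2.47594441e-05]), 'effort': array([ 5.24417155e-04, -4.96894133e+01, -3.89396560e+01, -1.25647894e-04,
        1.10897660e-02,  7.08595806e-06]), 'tcp_pos': array([0.26291545, 0.56628624, 0.19770224]), 'tool_rot': array([[ 9.06963881e-01, -1.01085577e-03,  4.21207189e-01],
       [-4.21208339e-01, -1.62845918e-03,  9.06962449e-01],
       [-2.30889516e-04, -9.99998163e-01, -1.90273454e-03]]), 'contact_force': array([-0.62906943, -0.03878242,  0.01040846]), 'ft_torque': array([ 0.00882383,  0.0255517 , -0.00445846]), 'finger_gap': 0.08531285288535555} 0.0187
{'fx': 467.79027052175616, 'fy': 467.79027052175616, 'cx': 326.68101606275764, 'cy': 233.2230401783621, 'eye': array([ 0.87364975, -0.48899861,  1.0655083 ]), 'rotation': array([[ 0.80939806, -0.50347965,  0.30229624],
       [ 0.58716953,  0.68476363, -0.43166042],
       [ 0.01033077,  0.52688425,  0.84987426]])}
{'fx': 583.8368674431041, 'fy': 583.8368674431041, 'cx': 315.0361444775625, 'cy': 240.956798001814, 'eye': array([-0.19155142, -1.00710732,  0.83344016]), 'rotation': array([[ 0.81587234,  0.28866323, -0.50102481],
       [-0.57812228,  0.42410326, -0.6970732 ],
       [ 0.01126685,  0.85837635,  0.51289677]])}
{'fx': 342.5937663329851, 'fy': 342.5937663329851, 'cx': 323.51034954420356, 'cy': 246.08341623609957, 'hand_eye': array([[-4.85063120e-04, -9.46282081e-01, -3.23341907e-01,
        -8.43166986e-02],
       [-9.55970280e-05,  3.23341987e-01, -9.46282173e-01,
        -1.74815480e-01],
       [ 9.99999878e-01, -4.28096058e-04, -2.47303028e-04,
        -5.95934104e-04],
       [ 0.00000000e+00,  0.00000000e+00,  0.00000000e+00,
         1.00000000e+00]])}
```

View pics/scene0.png

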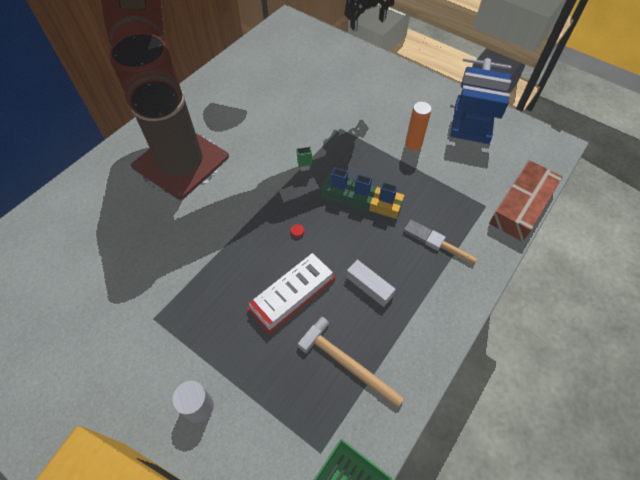

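View pics/side0.png

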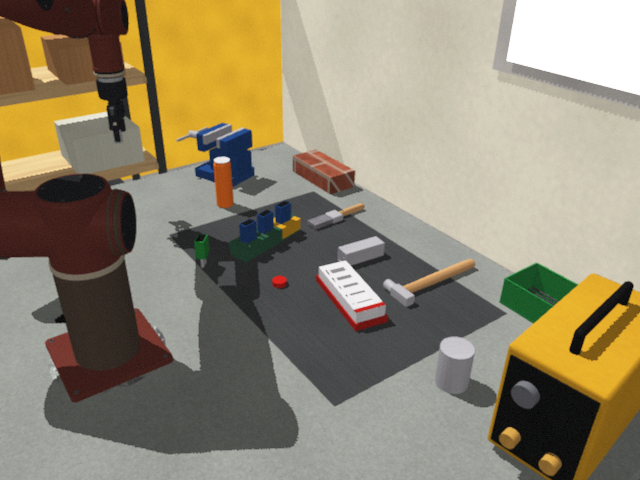

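View pics/wrist0.png

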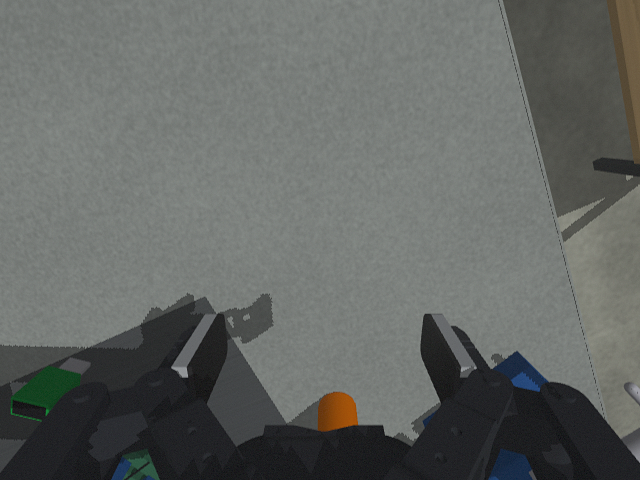

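The pieces are the blue grips at scene pixels (339,178), (362,186) and (388,193), with the last one on the yellow end. Things that could be mistaken for them are the green look-alike block at (304,157), the blue vise at (480,100) and the yellow box at (90,460). I choose (388,193) and will check it in close crops.

Run:
```python
import cv2,numpy as np
a=cv2.imread("pics/scene0.png"); b=cv2.imread("pics/side0.png")
c1=cv2.resize(a[160:225,310:415],None,fx=7,fy=7,interpolation=cv2.INTER_NEAREST)
cv2.imwrite("pics/c1.png",c1)
cv2.imwrite("pics/c2.png",cv2.resize(a[245:335,240:345],None,fx=6,fy=6,interpolation=cv2.INTER_NEAREST))
cv2.imwrite("pics/c3.png",cv2.resize(b[195:265,220:310],None,fx=7,fy=7,interpolation=cv2.INTER_NEAREST))
```

```text
(no output)
```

View pics/c1.png

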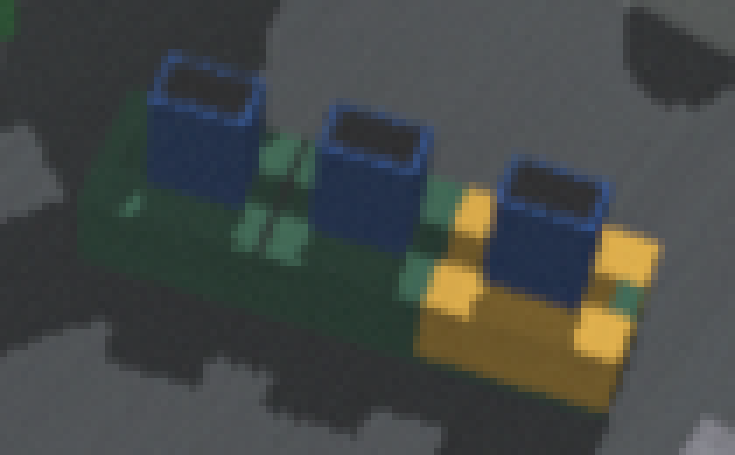

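View pics/c2.png

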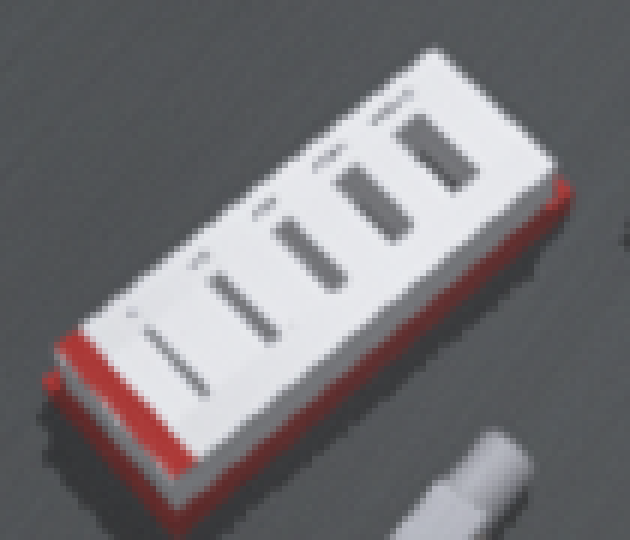

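View pics/c3.png

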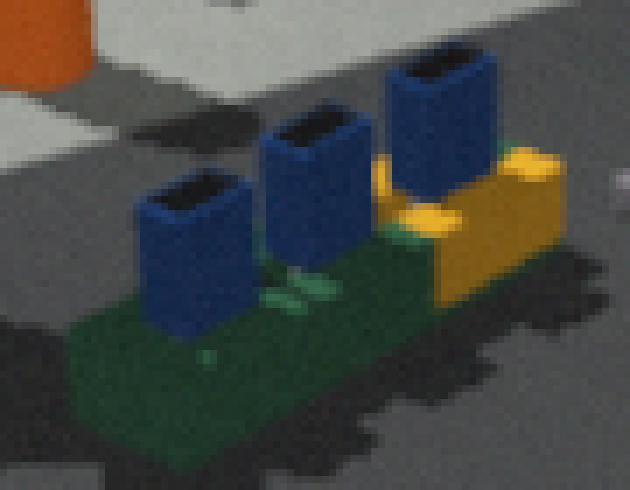

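```bash
cat > h.py <<'E'
import numpy as np,cv2
from station import *
def ray_scene(c,uv,z,eye=None,R=None):
    eye=c["eye"] if eye is None else eye; R=c["rotation"] if R is None else R
    uv=np.atleast_2d(uv).astype(float)
    d=np.c_[(uv[:,0]-c["cx"])/c["fx"],-(uv[:,1]-c["cy"])/c["fy"],-np.ones(len(uv))]@R.T
    return eye+d*((z-eye[2])/d[:,2])[:,None]
def wristcam(c,s):
    T=c["hand_eye"];R=s["tool_rot"]
    return R@T[:3,3]+s["tcp_pos"], R@T[:3,:3]
E
python3 - <<'E'
from h import *
c=camera("scene");d=camera("side")
f=lambda p,k,o:(np.array(p)/k-0.5+np.array(o))
def rep(n,q):
    print(n,q.mean(0).round(4)); 
    for i in range(4):
        e=q[(i+1)%4]-q[i]; print("   ",np.linalg.norm(e).round(4),np.degrees(np.arctan2(e[1],e[0])).round(1))
rep("piece scene",ray_scene(c,f([(512,158),(610,180),(597,222),(497,197)],7,(310,160)),.092))
rep("piece side",ray_scene(d,f([(387,67),(440,83),(497,53),(443,40)],7,(220,195)),.092))
rep("deck",ray_scene(c,f([(433,46),(556,165),(187,475),(56,345)],6,(240,245)),.045))
q=ray_scene(c,f([(178,371),(244,305),(312,254),(374,203),(438,152)],6,(240,245)),.045);print(q.round(4))
rep("mid",ray_scene(c,f([(332,103),(433,127),(418,168),(315,140)],7,(310,160)),.092))
# yellow rack top
rep("rackyel",ray_scene(c,f([(462,183),(664,237),(622,360),(420,310)],7,(310,160)),.040))
E
```

```text
piece scene [0.5735 0.2177 0.092 ]
    0.0375 20.3
    0.0206 -72.0
    0.0382 -161.3
    0.0196 105.8
piece side [0.5765 0.2179 0.092 ]
    0.0253 -66.8
    0.0339 15.5
    0.0246 118.3
    0.0319 -166.5
deck [ 0.5313 -0.1419  0.045 ]
    0.0752 -11.4
    0.1944 -100.8
    0.0762 171.7
    0.1984 78.9
[[ 0.5204 -0.213   0.045 ]
 [ 0.5235 -0.1761  0.045 ]
 [ 0.5315 -0.1428  0.045 ]
 [ 0.5376 -0.1103  0.045 ]
 [ 0.5446 -0.0766  0.045 ]]
mid [0.5051 0.1995 0.092 ]
    0.0395 19.4
    0.0207 -72.7
    0.0404 -162.8
    0.0192 104.5
rackyel [0.575  0.2186 0.04  ]
    0.0816 17.5
    0.062 -73.9
    0.0792 -160.7
    0.0644 108.3
```

```bash
cat >> h.py <<'E'
from scipy.spatial.transform import Rotation as Ro
def goal(pos,yaw_deg,s=None):
    """tool z at yaw, y down"""
    s=s or get_state(); a=np.radians(yaw_deg)
    z=np.array([np.cos(a),np.sin(a),0]);y=np.array([0,0,-1.]);x=np.cross(y,z)
    R=np.c_[x,y,z]; r=s["tool_rot"]
    print("t",round(s["t"],2),"tcp",s["tcp_pos"].round(4),"yaw",np.degrees(np.arctan2(r[1,2],r[0,2])).round(2),"tilt",(r[2,[0,2]]).round(4),"F",s["contact_force"].round(2),"M",s["ft_torque"].round(3),"gap",round(s["finger_gap"],4))
    print("move",(r.T@(np.array(pos)-s["tcp_pos"])).round(4),Ro.from_matrix(r.T@R).as_rotvec().round(4))
E
python3 - <<'E'
from h import *
c=camera("scene")
print("can",ray_scene(c,[(422,107)],.15))
goal((.56,.213,.20),107.3)
E
```

```text
can [[0.51914662 0.46604709 0.15      ]]
t 0.3 tcp [0.2632 0.5667 0.1984] yaw 65.09 tilt [-0.     -0.0006] F [0.02 0.26 0.42] M [-0.033 -0.037 -0.016] gap 0.0853
move [ 0.4182 -0.0014 -0.1957] [ 6.000e-04 -7.368e-01 -3.000e-04]
```

Call:
arm_command(
  moves=[
    [[0.418, -0.001, -0.196, 0, -0.737, 0, 0], [0.418, -0.001, -0.196, 0, -0.737, 0, 0], [0.418, -0.001, -0.196, 0, -0.737, 0, 0], [0.418, -0.001, -0.196, 0, -0.737, 0, 0], [0.418, -0.001, -0.196, 0, -0.737, 0, 0], [0.418, -0.001, -0.196, 0, -0.737, 0, 0], [0.418, -0.001, -0.196, 0, -0.737, 0, 0], [0.418, -0.001, -0.196, 0, -0.737, 0, 0], [0.418, -0.001, -0.196, 0, -0.737, 0, 0], [0.418, -0.001, -0.196, 0, -0.737, 0, 0], [0.418, -0.001, -0.196, 0, -0.737, 0, 0], [0.418, -0.001, -0.196, 0, -0.737, 0, 0]],
  ],
)

```text
t: 1.3
tcp_pos: [0.5624, 0.2086, 0.1996]
tool_rot: [[0.956, 0.001, -0.295], [0.295, -0.002, 0.956], [0.0, -1.0, -0.002]]
contact_force: [0.1, -0.2, -0.2]
finger_gap: 0.0854
```

Run:
```python
from h import *
s=get_state();c=camera("wrist");cv2.imwrite("pics/w1.png",c["pixels"])
goal((.56,.213,.20),107.3,s)
```

```text
t 1.3 tcp [0.5624 0.2086 0.1996] yaw 107.13 tilt [ 0.0004 -0.0022] F [ 0.1  -0.18 -0.21] M [0.02  0.001 0.038] gap 0.0854
move [-0.001  -0.0004  0.0049] [ 0.0022 -0.0029  0.0004]
```

View pics/w1.png

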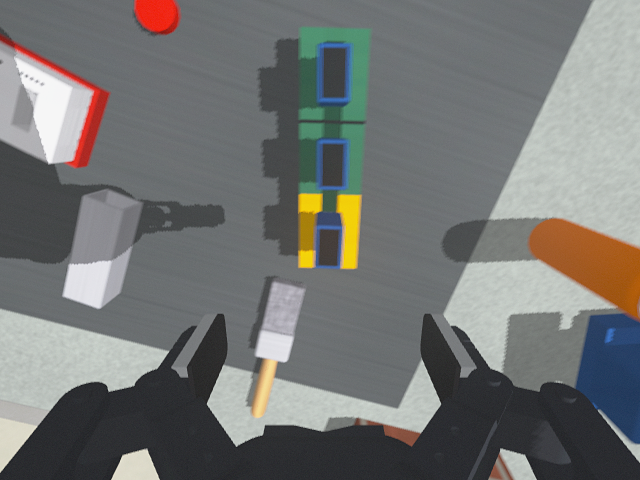

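The yellow-end piece has its grip top at (329,246) in the wrist view. It is the only blue grip on yellow, the other two are at (332,163) and (334,73), and the hammer-like brush at (275,340) is clear. I'll measure it next.

Run:
```python
from h import *
s=get_state();c=camera("wrist");im=c["pixels"]
e,R=wristcam(c,s)
cv2.imwrite("pics/c4.png",cv2.resize(im[195:280,285:375],None,fx=7,fy=7,interpolation=cv2.INTER_NEAREST))
hsv=cv2.cvtColor(im,cv2.COLOR_BGR2HSV)
y=cv2.inRange(hsv,(20,150,120),(32,255,255)); y[:, :280]=0; y[:,400:]=0
pts=cv2.findNonZero(y); q=cv2.boxPoints(cv2.minAreaRect(pts));print(q)
P=ray_scene(c,q,.04,e,R);print(P.mean(0),[np.linalg.norm(P[i]-P[i-1]) for i in range(4)],[np.degrees(np.arctan2(*(P[i]-P[i-1])[[1,0]])) for i in range(4)])
```

```text
[[301.11298 265.59265]
 [303.07617 189.02759]
 [364.16425 190.59393]
 [362.20105 267.159  ]]
[0.57241437 0.21941176 0.04      ] [np.float64(0.06433179223377121), np.float64(0.08062873333903646), np.float64(0.0596655854750442), np.float64(0.08076266495622139)] [np.float64(-74.46662816630494), np.float64(-165.5152932863424), np.float64(105.61440675731751), np.float64(17.797501424260943)]
```

View pics/c4.png

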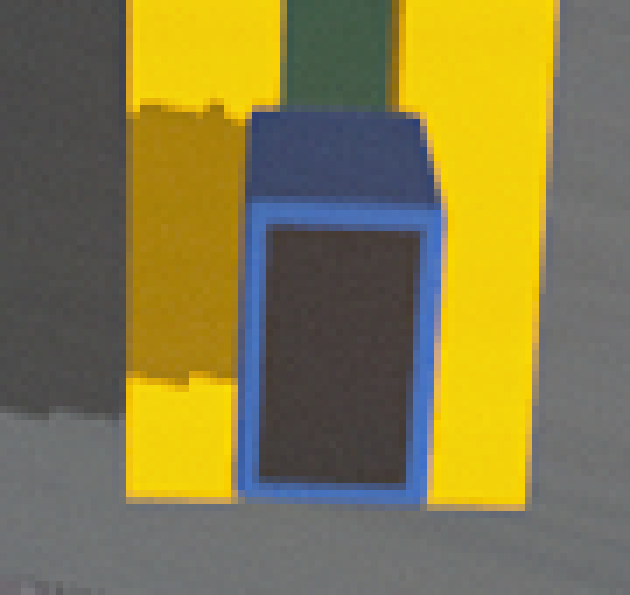

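Run:
```python
from h import *
s=get_state();c=camera("wrist")
e,R=wristcam(c,s)
q=np.array([(247,200),(444,210),(426,507),(240,493)])/7-.5+np.array([285,195])
P=ray_scene(c,q,.092,e,R);print(P.mean(0),[np.linalg.norm(P[i]-P[i-1]) for i in range(4)],[np.degrees(np.arctan2(*(P[i]-P[i-1])[[1,0]])) for i in range(4)])
goal((.5745,.2185,.14),106.7,s)
```

```text
[0.56998944 0.22080852 0.092     ] [np.float64(0.03837095297730145), np.float64(0.02400628509809188), np.float64(0.03903722549689864), np.float64(0.023686036743176334)] [np.float64(-164.45776047567017), np.float64(104.07538648397461), np.float64(15.033003169577464), np.float64(-77.55375283151942)]
t 1.4 tcp [0.5617 0.2095 0.1993] yaw 107.04 tilt [-0.0003 -0.0013] F [-0.2   0.76 -0.91] M [ 0.04  -0.009  0.03 ] gap 0.085
move [0.0149 0.0593 0.0049] [ 0.0013  0.0059 -0.0003]
```

Run:
```python
from h import *
goal((.572,.2195,.12),105.2)
goal((.572,.2195,.051),105.2)
```

```text
t 1.45 tcp [0.5604 0.2113 0.1992] yaw 107.13 tilt [-0.001  -0.0002] F [-0.56  0.47 -0.76] M [-0.008  0.021  0.01 ] gap 0.0854
move [0.0136 0.0792 0.0044] [ 0.0002  0.0336 -0.001 ]
t 1.45 tcp [0.5604 0.2113 0.1992] yaw 107.13 tilt [-0.001  -0.0002] F [-0.56  0.47 -0.76] M [-0.008  0.021  0.01 ] gap 0.0854
move [0.0137 0.1482 0.0044] [ 0.0002  0.0336 -0.001 ]
```

Call:
arm_command(
  moves=[
    [[0.0136, 0.04, 0.0044, 0, 0.0336, 0, 0], [0.0136, 0.08, 0.0044, 0, 0.0336, 0, 0], [0.0136, 0.1, 0.0044, 0, 0.0336, 0, 0], [0.0136, 0.12, 0.0044, 0, 0.0336, 0, 0], [0.0136, 0.135, 0.0044, 0, 0.0336, 0, 0], [0.0136, 0.145, 0.0044, 0, 0.0336, 0, 0], [0.0136, 0.147, 0.0044, 0, 0.0336, 0, 0], [0.0136, 0.147, 0.0044, 0, 0.0336, 0, 0], [0.0136, 0.147, 0.0044, 0, 0.0336, 0, 0], [0.0136, 0.147, 0.0044, 0, 0.0336, 0, 0]],
  ],
)

```text
t: 2.28
tcp_pos: [0.573, 0.2201, 0.0539]
tool_rot: [[0.965, 0.002, -0.263], [0.263, 0.0, 0.965], [0.002, -1.0, -0.0]]
contact_force: [0.1, 0.4, 0.3]
finger_gap: 0.0854
```

Run:
```python
from h import *
s=get_state();c=camera("wrist");cv2.imwrite("pics/w2.png",c["pixels"])
goal((.572,.2195,.051),105.2,s)
```

```text
t 2.28 tcp [0.573  0.2201 0.0539] yaw 105.22 tilt [ 0.0017 -0.0002] F [0.07 0.41 0.26] M [-0.033 -0.05  -0.024] gap 0.0854
move [-0.0011  0.0029 -0.0003] [0.0002 0.0004 0.0017]
```

View pics/w2.png

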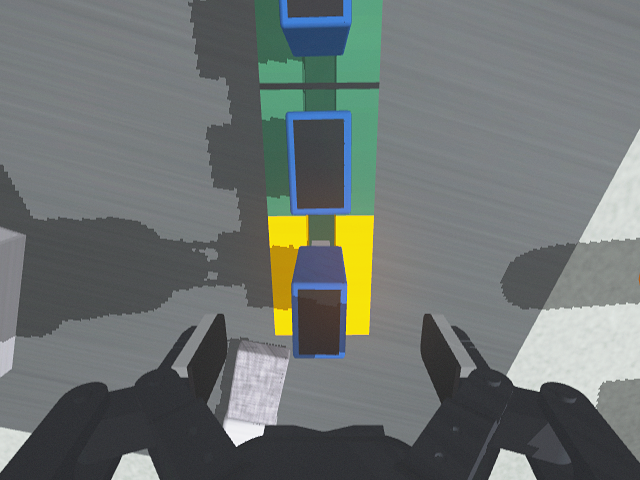

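Run:
```python
from h import *
s=get_state();c=camera("wrist")
e,R=wristcam(c,s)
q=np.array([(291,282),(348,281),(346,357.5),(297,357.5)])
P=ray_scene(c,q,.092,e,R);print(P.mean(0),[np.linalg.norm(P[i]-P[i-1]) for i in range(4)],[np.degrees(np.arctan2(*(P[i]-P[i-1])[[1,0]])) for i in range(4)])
print((P-s["tcp_pos"])@s["tool_rot"])
```

```text
[0.57163529 0.21834893 0.092     ] [np.float64(0.039325593998895694), np.float64(0.024909823835665344), np.float64(0.03977340499535565), np.float64(0.023246645821055976)] [np.float64(-162.3752901900887), np.float64(106.33283896108611), np.float64(15.20780577872429), np.float64(-74.77668526295096)]
[[-0.02120969 -0.03819451 -0.01408099]
 [-0.02169544 -0.03820116  0.0108241 ]
 [ 0.01807791 -0.03813801  0.01081878]
 [ 0.01808109 -0.03813251 -0.01242786]]
```

Call:
arm_command(
  moves=[
    [[-0.0015, 0.002, -0.001, 0, -0.01, 0, 0], [-0.0015, 0.002, -0.001, 0, -0.01, 0, 0.5], [-0.0015, 0.002, -0.001, 0, -0.01, 0, 1], [-0.0015, 0.002, -0.001, 0, -0.01, 0, 1], [-0.0015, 0.002, -0.001, 0, -0.01, 0, 1], [-0.0015, 0.002, -0.001, 0, -0.01, 0, 1], [-0.0015, 0.002, -0.001, 0, -0.01, 0, 1], [-0.0015, 0.002, -0.001, 0, -0.01, 0, 1], [-0.0015, 0.002, -0.001, 0, -0.01, 0, 1], [-0.0015, 0.002, -0.001, 0, -0.01, 0, 1]],
  ],
  grip_force=80,
)

```text
t: 3.22
tcp_pos: [0.5722, 0.2184, 0.0521]
tool_rot: [[0.962, 0.002, -0.272], [0.272, 0.0, 0.962], [0.002, -1.0, -0.0]]
contact_force: [0.1, -1.3, 3.0]
finger_gap: 0.0226
```

Run:
```python
from h import *
s=get_state();c=camera("wrist");cv2.imwrite("pics/w3.png",c["pixels"])
goal((.572,.2195,.11),106,s)
```

```text
t 3.22 tcp [0.5722 0.2184 0.0521] yaw 105.78 tilt [ 0.0022 -0.0005] F [ 0.15 -1.25  3.01] M [-0.155 -0.011 -0.009] gap 0.0226
move [ 0.0003 -0.0579  0.001 ] [ 0.0005 -0.0039  0.0022]
```

View pics/w3.png

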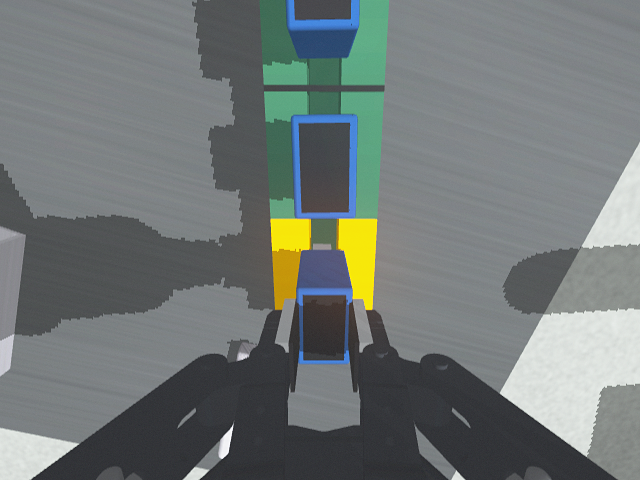

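Run:
```python
from h import *
goal((.572,.2184,.17),105.8)
goal((.60,-.155,.17),79.5)
```

```text
t 3.27 tcp [0.5722 0.2184 0.0521] yaw 105.78 tilt [ 0.0022 -0.0005] F [-0.61 -1.56  3.93] M [-0.155 -0.06  -0.031] gap 0.0222
move [ 1.000e-04 -1.179e-01 -1.000e-04] [ 0.0005 -0.0004  0.0022]
t 3.27 tcp [0.5722 0.2184 0.0521] yaw 105.78 tilt [ 0.0022 -0.0005] F [-0.61 -1.56  3.93] M [-0.155 -0.06  -0.031] gap 0.0222
move [-0.0745 -0.1179 -0.367 ] [-0.      0.4586  0.0022]
```

Call:
arm_command(
  moves=[
    [[0, -0.02, 0, 0, 0, 0, 1], [0, -0.06, 0, 0, 0, 0, 1], [0, -0.09, 0, 0, 0, 0, 1], [0, -0.118, 0, 0, 0, 0, 1], [0, -0.118, 0, 0, 0, 0, 1], [0, -0.118, 0, 0, 0, 0, 1]],
  ],
)

```text
t: 3.77
tcp_pos: [0.5729, 0.2188, 0.1717]
tool_rot: [[0.962, 0.005, -0.272], [0.272, 0.001, 0.962], [0.006, -1.0, -0.0]]
contact_force: [-0.0, -0.1, -2.5]
finger_gap: 0.0223
```

Run:
```python
from h import *
s=get_state();c=camera("wrist");cv2.imwrite("pics/w4.png",c["pixels"])
goal((.60,-.155,.17),79.5,s)
```

```text
t 3.77 tcp [0.5729 0.2188 0.1717] yaw 105.79 tilt [ 0.0055 -0.0004] F [-0.02 -0.06 -2.51] M [ 0.005  0.047 -0.049] gap 0.0223
move [-0.0756  0.0015 -0.3671] [-0.0009  0.4588  0.0055]
```

View pics/w4.png

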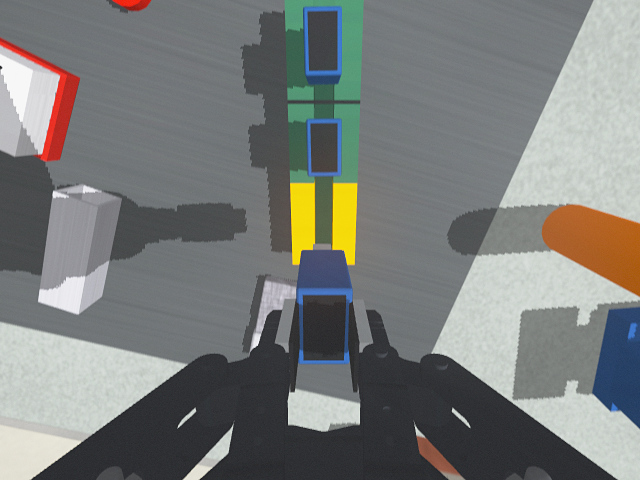

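The piece is lifted: it shows between the pads at (324,325), with the rack's yellow place empty at (323,220). Next is the move to the gauge.

Call:
arm_command(
  moves=[
    [[-0.008, 0, -0.037, 0, 0.08, 0, 1], [-0.016, 0, -0.074, 0, 0.16, 0, 1], [-0.024, 0, -0.111, 0, 0.24, 0, 1], [-0.03, 0, -0.148, 0, 0.32, 0, 1], [-0.038, 0, -0.185, 0, 0.4, 0, 1], [-0.046, 0, -0.222, 0, 0.459, 0.0055, 1], [-0.053, 0, -0.26, 0, 0.459, 0.0055, 1], [-0.06, 0, -0.295, 0, 0.459, 0.0055, 1], [-0.068, 0, -0.33, 0, 0.459, 0.0055, 1], [-0.0755, 0.0015, -0.367, 0, 0.459, 0.0055, 1], [-0.0755, 0.0015, -0.367, 0, 0.459, 0.0055, 1], [-0.0755, 0.0015, -0.367, 0, 0.459, 0.0055, 1]],
  ],
)

```text
t: 4.82
tcp_pos: [0.5966, -0.1567, 0.1646]
tool_rot: [[0.982, -0.009, 0.186], [-0.186, 0.002, 0.982], [-0.009, -1.0, 0.0]]
contact_force: [0.3, 0.5, -2.6]
finger_gap: 0.0222
```

Call:
arm_command(
  moves=[
    [[0, 0, 0, 0, 0, 0, 1], [0, 0, 0, 0, 0, 0, 1], [0, 0, 0, 0, 0, 0, 1]],
  ],
)

```text
t: 5.07
tcp_pos: [0.5959, -0.1552, 0.1632]
tool_rot: [[0.983, -0.011, 0.185], [-0.185, 0.003, 0.983], [-0.011, -1.0, 0.001]]
contact_force: [0.0, 1.2, -1.6]
finger_gap: 0.0221
```

Run:
```python
from h import *
s=get_state();c=camera("wrist");cv2.imwrite("pics/w5.png",c["pixels"])
goal((.60,-.155,.17),79.5,s)
```

```text
t 5.07 tcp [ 0.5959 -0.1552  0.1632] yaw 79.35 tilt [-0.0114  0.001 ] F [ 0.02  1.23 -1.63] M [0.003 0.016 0.019] gap 0.0221
move [ 0.0039 -0.0068  0.0009] [-0.001  -0.0026 -0.0114]
```

View pics/w5.png

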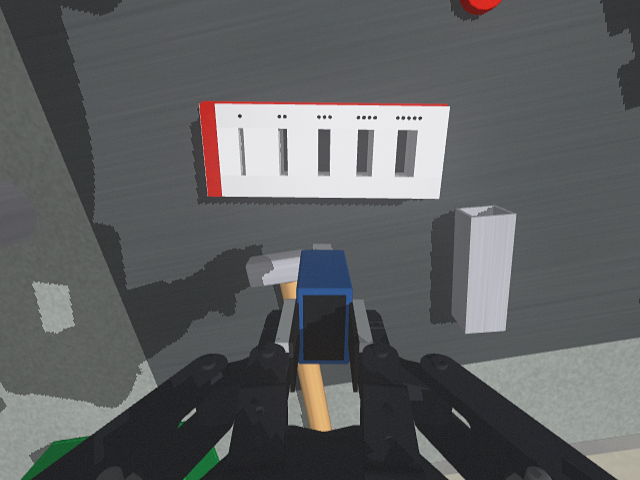

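```bash
cat > slots.py <<'E'
from h import *
def slots(c,s,dbg=None):
    im=c["pixels"];e,R=wristcam(c,s)
    g=cv2.cvtColor(im,cv2.COLOR_BGR2GRAY);hsv=cv2.cvtColor(im,cv2.COLOR_BGR2HSV)
    w=((hsv[...,1]<40)&(g>200)).astype(np.uint8)
    n,l,st,_=cv2.connectedComponentsWithStats(w); k=1+np.argmax(st[1:,4]); m=(l==k).astype(np.uint8)
    cs,h=cv2.findContours(m,cv2.RETR_CCOMP,cv2.CHAIN_APPROX_NONE)
    out=[]
    for i,cc in enumerate(cs):
        if h[0][i][3]>=0 and cv2.boundingRect(cc)[3]>20:
            fill=np.zeros_like(m);cv2.drawContours(fill,cs,i,1,-1);fill-= (m&fill)
            ys,xs=np.nonzero(fill); P=ray_scene(c,np.c_[xs,ys],.045,e,R)
            q=ray_scene(c,cv2.boxPoints(cv2.minAreaRect(np.c_[xs,ys].astype(np.float32))),.045,e,R)
            sd=sorted([np.linalg.norm(q[1]-q[0]),np.linalg.norm(q[2]-q[1])])
            out.append((P.mean(0),q.mean(0),sd))
    out.sort(key=lambda o:o[0][1])
    for o in out: print(o[0].round(4),o[1].round(4),np.round(o[2],4))
    i=[k for k,cc in enumerate(cs) if h[0][k][3]<0]
    big=max((cs[k] for k in i),key=cv2.contourArea)
    q=ray_scene(c,cv2.boxPoints(cv2.minAreaRect(big)),.045,e,R)
    C=np.array([o[0] for o in out])
    if len(C)==5:
        d=np.polyfit(np.arange(5)-2,C[:,:2],1);print("step",np.linalg.norm(d[0]),"yaw",np.degrees(np.arctan2(d[0][1],d[0][0])),"centre",d[1])
    print("white",q.round(4).tolist(),[np.linalg.norm(q[i]-q[i-1]).round(4) for i in range(4)],[np.degrees(np.arctan2(*(q[i]-q[i-1])[[1,0]])).round(2) for i in range(4)])
E
python3 - <<'E'
from slots import *
s=get_state();c=camera("wrist");slots(c,s)
s=get_state();print(s["tcp_pos"],s["tool_rot"][2])
E
```

```text
[ 0.5161 -0.2092  0.045 ] [ 0.5166 -0.2094  0.045 ] [0.0041 0.0377]
[ 0.523 -0.176  0.045] [ 0.5236 -0.1761  0.045 ] [0.0071 0.0378]
[ 0.529  -0.1426  0.045 ] [ 0.5299 -0.1426  0.045 ] [0.0098 0.0376]
[ 0.5361 -0.1095  0.045 ] [ 0.5365 -0.1095  0.045 ] [0.0132 0.0373]
[ 0.5424 -0.0761  0.045 ] [ 0.5428 -0.076   0.045 ] [0.0162 0.0379]
step 0.033930200388919717 yaw 78.82521906477754 centre [ 0.52933236 -0.14267753]
white [[0.5478, -0.2425, 0.045], [0.4768, -0.2208, 0.045], [0.513, -0.038, 0.045], [0.5872, -0.0441, 0.045]] [np.float64(0.2022), np.float64(0.0742), np.float64(0.1864), np.float64(0.0745)] [np.float64(-101.25), np.float64(163.06), np.float64(78.82), np.float64(-4.72)]
[ 0.59654777 -0.15545668  0.16423308] [-9.71273753e-03 -9.99952664e-01  5.75879141e-04]
```

Run:
```python
from h import *
im=cv2.imread("pics/w5.png")
cv2.imwrite("pics/c5.png",cv2.resize(im[230:310,280:370],None,fx=8,fy=7,interpolation=cv2.INTER_NEAREST))
im=cv2.imread("pics/w4.png")
cv2.imwrite("pics/c6.png",cv2.resize(im[230:310,280:370],None,fx=8,fy=7,interpolation=cv2.INTER_NEAREST))
```

```text
(no output)
```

View pics/c5.png

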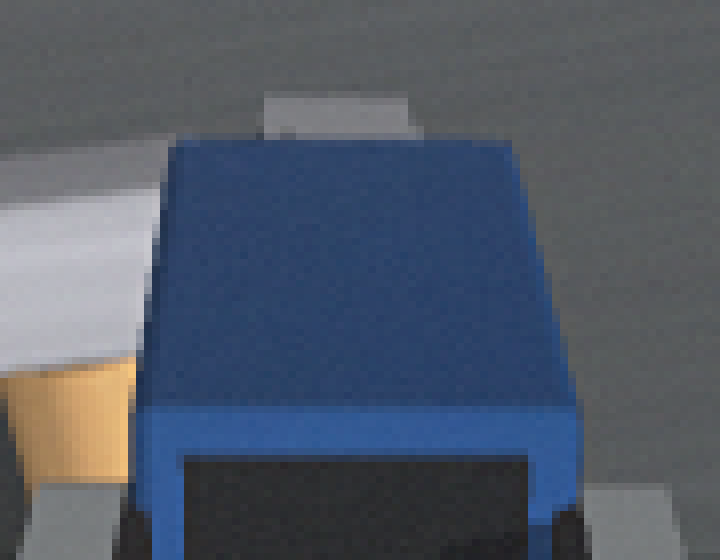

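View pics/c6.png

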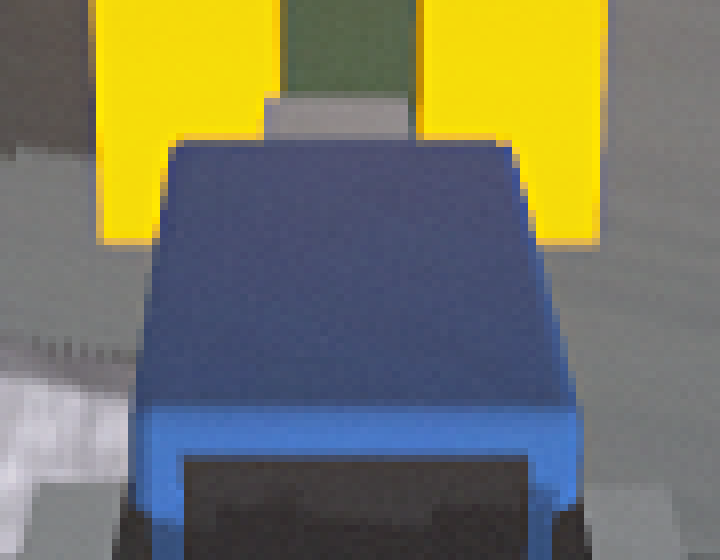

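Run:
```python
from h import *
for n in("w2","w3"):
    im=cv2.imread(f"pics/{n}.png")
    cv2.imwrite(f"pics/z{n}.png",cv2.resize(im[230:310,280:370],None,fx=8,fy=7,interpolation=cv2.INTER_NEAREST))
```

```text
(no output)
```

View pics/zw2.png

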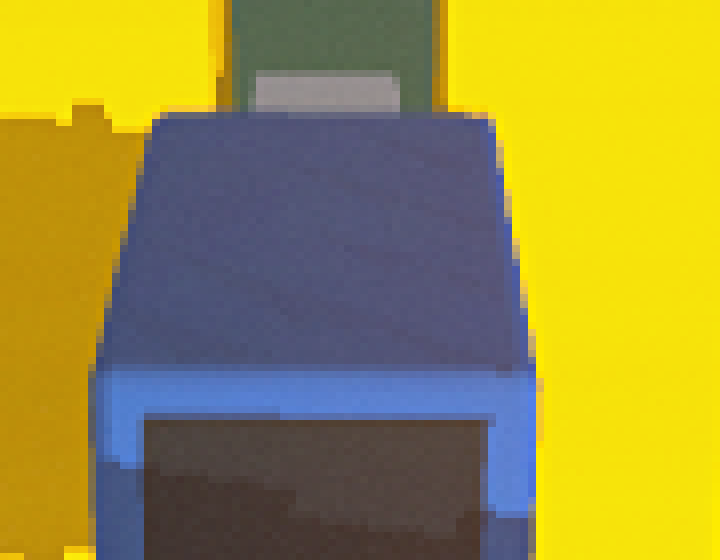

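View pics/zw3.png

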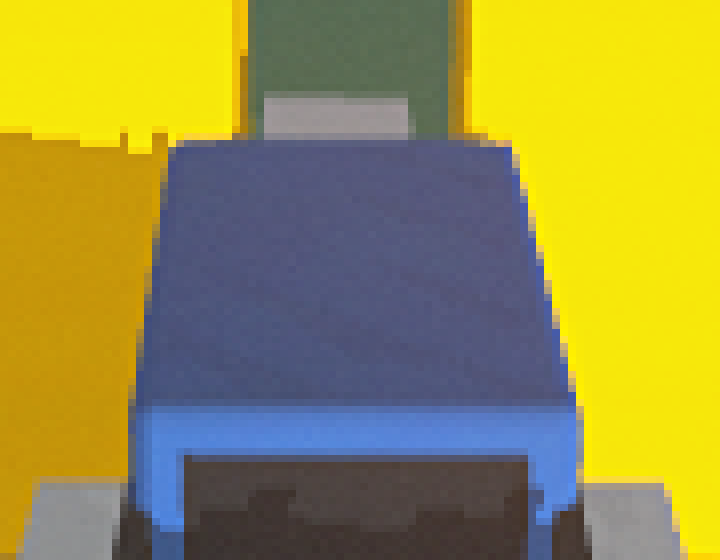

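```bash
cat >> slots.py <<'E'
CEN=np.array([.5293,-.1427]);YAW=78.83
def footpt(c,uv,s,y=.042):
    T=c["hand_eye"]; d=T[:3,:3]@np.array([(uv[0]-c["cx"])/c["fx"],-(uv[1]-c["cy"])/c["fy"],-1]);o=T[:3,3]
    return o+d*(y-o[1])/d[1]
def plan(n,fz,foot,lean=.015,dy=0,dx=0,s=None,cen=CEN,yaw=YAW,leanz=0):
    s=s or get_state();a=np.radians(yaw)
    z=np.array([np.cos(a),np.sin(a),0]);y=np.array([0,0,-1.]);x=np.cross(y,z)
    R=np.c_[x,y,z]@Ro.from_rotvec([lean,0,leanz]).as_matrix(); r=s["tool_rot"]
    tgt=np.r_[cen+z[:2]*(.034*(n-3)+dy)+x[:2]*dx,fz]-R@foot
    f=s["tcp_pos"]+r@foot
    rel=f[:2]-cen
    print("t",round(s["t"],2),"tcp",s["tcp_pos"].round(4),"foot z",f[2].round(4),"gx",(rel@x[:2]).round(4),"slotdist",(rel@z[:2]-.034*(n-3)).round(4),"F",s["contact_force"].round(2),"M",s["ft_torque"].round(3),"gap",round(s["finger_gap"],4))
    print("move",(r.T@(tgt-s["tcp_pos"])).round(4),Ro.from_matrix(r.T@R).as_rotvec().round(4))
E
python3 - <<'E'
from slots import *
s=get_state();c=camera("wrist")
e=[footpt(c,p,s) for p in((312.5,243.4),(321.6,243.4),(330.75,243.4))];print(np.round(e,4), e[2][2]-e[0][2])
plan(1,.075,np.array([e[1][0]+.013,.042,e[1][2]]),s=s)
E
```

```text
[[-0.0122  0.042  -0.0076]
 [-0.0122  0.042  -0.0016]
 [-0.0122  0.042   0.0045]] 0.01217264347721181
t 5.17 tcp [ 0.5965 -0.1555  0.1642] foot z 0.1222 gx 0.0688 slotdist 0.067 F [ 0.16 -0.16 -1.86] M [0.027 0.035 0.07 ] gap 0.022
move [-0.0694  0.0479 -0.067 ] [ 0.0145  0.0092 -0.0098]
```

Call:
arm_command(
  moves=[
    [[-0.028, 0, -0.027, 0.0145, 0.009, -0.01, 1], [-0.056, 0, -0.054, 0.0145, 0.009, -0.01, 1], [-0.0694, 0, -0.067, 0.0145, 0.009, -0.01, 1], [-0.0694, 0.02, -0.067, 0.0145, 0.009, -0.01, 1], [-0.0694, 0.04, -0.067, 0.0145, 0.009, -0.01, 1], [-0.0694, 0.048, -0.067, 0.0145, 0.009, -0.01, 1], [-0.0694, 0.048, -0.067, 0.0145, 0.009, -0.01, 1], [-0.0694, 0.048, -0.067, 0.0145, 0.009, -0.01, 1], [-0.0694, 0.048, -0.067, 0.0145, 0.009, -0.01, 1]],
  ],
)

```text
t: 5.97
tcp_pos: [0.5167, -0.2086, 0.1184]
tool_rot: [[0.981, 0.005, 0.193], [-0.193, 0.014, 0.981], [0.002, -1.0, 0.014]]
contact_force: [-0.1, -0.1, -1.3]
finger_gap: 0.0223
```

Run:
```python
from slots import *
s=get_state();c=camera("wrist");cv2.imwrite("pics/w6.png",c["pixels"])
plan(1,.055,np.array([.0008,.042,-.0016]),s=s);print(s["tool_rot"].round(4))
```

```text
t 5.97 tcp [ 0.5167 -0.2086  0.1184] foot z 0.0764 gx 0.0013 slotdist -0.0001 F [-0.13 -0.14 -1.32] M [-0.048  0.067  0.   ] gap 0.0223
move [-0.0013  0.0213 -0.0002] [0.0007 0.0009 0.0024]
[[ 0.9812  0.0051  0.1928]
 [-0.1929  0.0135  0.9811]
 [ 0.0024 -0.9999  0.0143]]
```

View pics/w6.png

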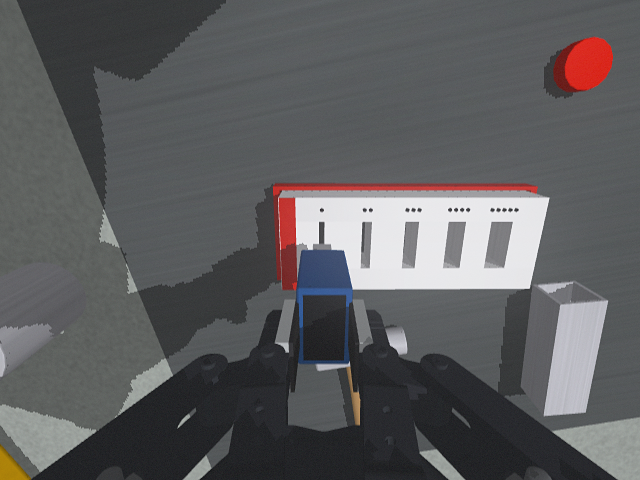

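The tab hangs right over slot 1's mouth, which shows at (321,233). I'll descend gently.

Call:
arm_command(
  moves=[
    [[-0.0013, 0.012, 0, 0.0007, 0.001, 0.0024, 1], [-0.0013, 0.022, 0, 0.0007, 0.001, 0.0024, 1], [-0.0013, 0.026, 0, 0.0007, 0.001, 0.0024, 1], [-0.0013, 0.0275, 0, 0.0007, 0.001, 0.0024, 1], [-0.0013, 0.028, 0, 0.0007, 0.001, 0.0024, 1], [-0.0013, 0.028, 0, 0.0007, 0.001, 0.0024, 1]],
  ],
)

```text
t: 6.52
tcp_pos: [0.5157, -0.2081, 0.0903]
tool_rot: [[0.981, 0.003, 0.194], [-0.194, 0.015, 0.981], [0.0, -1.0, 0.015]]
contact_force: [0.3, 0.2, -1.3]
finger_gap: 0.0222
```

Run:
```python
from slots import *
plan(1,.045,np.array([.0008,.042,-.0016]))
```

```text
t 6.52 tcp [ 0.5157 -0.2081  0.0903] foot z 0.0483 gx 0.0001 slotdist 0.0003 F [ 0.32  0.17 -1.27] M [-0.013 -0.011  0.039] gap 0.0222
move [-0.0001  0.0033 -0.0003] [ 0.     -0.0002  0.    ]
```

Call:
arm_command(
  moves=[
    [[0, 0.0005, 0, 0, 0, 0, 1], [0, 0.001, 0, 0, 0, 0, 1], [0, 0.0015, 0, 0, 0, 0, 1], [0, 0.002, 0, 0, 0, 0, 1], [0, 0.0025, 0, 0, 0, 0, 1], [0, 0.0025, 0, 0, 0, 0, 1]],
  ],
)

```text
t: 7.02
tcp_pos: [0.5156, -0.208, 0.0878]
tool_rot: [[0.981, 0.003, 0.194], [-0.194, 0.015, 0.981], [-0.0, -1.0, 0.015]]
contact_force: [-0.2, -0.2, -1.4]
finger_gap: 0.0221
```

Call:
arm_command(
  moves=[
    [[0, 0.0003, 0, 0, 0, 0, 1], [0, 0.0006, 0, 0, 0, 0, 1], [0, 0.0006, 0, 0, 0, 0, 1]],
  ],
)

```text
t: 7.27
tcp_pos: [0.5156, -0.208, 0.0871]
tool_rot: [[0.981, 0.003, 0.194], [-0.194, 0.015, 0.981], [-0.0, -1.0, 0.015]]
contact_force: [-0.5, -0.5, -2.0]
finger_gap: 0.0222
```

Call:
arm_command(
  moves=[
    [[0, 0.0003, 0, 0, 0, 0, 1], [0, 0.0006, 0, 0, 0, 0, 1], [0, 0.0006, 0, 0, 0, 0, 1]],
  ],
)

```text
t: 7.52
tcp_pos: [0.5158, -0.2081, 0.0869]
tool_rot: [[0.981, 0.003, 0.194], [-0.194, 0.014, 0.981], [0.0, -1.0, 0.015]]
contact_force: [-1.1, 0.1, 1.3]
finger_gap: 0.022
```

Call:
arm_command(
  moves=[
    [[0, 0.0003, 0, 0, 0, 0, 1], [0, 0.0005, 0, 0, 0, 0, 1], [0, 0.0005, 0, 0, 0, 0, 1]],
  ],
)

```text
t: 7.77
tcp_pos: [0.516, -0.2082, 0.0869]
tool_rot: [[0.981, 0.004, 0.194], [-0.194, 0.014, 0.981], [0.001, -1.0, 0.015]]
contact_force: [-1.2, 0.8, 3.9]
finger_gap: 0.0222
```

Run:
```python
from slots import *
plan(2,.047,np.array([.0008,.042,-.0016]))
```

```text
t 7.77 tcp [ 0.516  -0.2082  0.0869] foot z 0.0449 gx 0.0005 slotdist -0.0338 F [-1.22  0.82  3.87] M [0.211 0.268 0.033] gap 0.0222
move [-0.0005 -0.0016  0.0338] [ 0.0002 -0.0001  0.0009]
```

Call:
arm_command(
  moves=[
    [[0, -0.005, 0, 0, 0, 0.001, 1], [-0.0005, -0.008, 0.005, 0, 0, 0.001, 1], [-0.0005, -0.008, 0.02, 0, 0, 0.001, 1], [-0.0005, -0.008, 0.0338, 0, 0, 0.001, 1], [-0.0005, -0.008, 0.0338, 0, 0, 0.001, 1], [-0.0005, -0.005, 0.0338, 0, 0, 0.001, 1], [-0.0005, -0.0025, 0.0338, 0, 0, 0.001, 1], [-0.0005, -0.0015, 0.0338, 0, 0, 0.001, 1], [-0.0005, -0.0015, 0.0338, 0, 0, 0.001, 1]],
  ],
)

```text
t: 8.52
tcp_pos: [0.5216, -0.1751, 0.0881]
tool_rot: [[0.981, 0.002, 0.194], [-0.194, 0.015, 0.981], [-0.001, -1.0, 0.015]]
contact_force: [0.1, -0.4, -2.0]
finger_gap: 0.0222
```

Run:
```python
from slots import *
s=get_state();c=camera("wrist");cv2.imwrite("pics/w7.png",c["pixels"][180:340,220:540].repeat(2,0).repeat(2,1))
plan(2,.045,np.array([.0008,.042,-.0016]),s=s)
```

```text
t 8.52 tcp [ 0.5216 -0.1751  0.0881] foot z 0.0461 gx -0.0006 slotdist -0.0003 F [ 0.14 -0.4  -2.02] M [-0.042  0.032  0.026] gap 0.0222
move [0.0005 0.0011 0.0002] [ 0.0001 -0.0005 -0.0013]
```

View pics/w7.png

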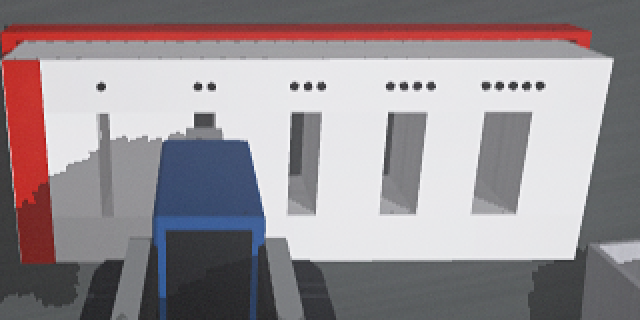

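The tab, at crop columns 186–222, is centred on slot 2's mouth at 194–215 and is visibly wider than it. I'll press lightly.

Call:
arm_command(
  moves=[
    [[0.0005, 0.0005, 0, 0, 0, -0.001, 1], [0.0005, 0.001, 0, 0, 0, -0.001, 1], [0.0005, 0.0015, 0, 0, 0, -0.001, 1], [0.0005, 0.0015, 0, 0, 0, -0.001, 1]],
  ],
)

```text
t: 8.9
tcp_pos: [0.5223, -0.1755, 0.087]
tool_rot: [[0.981, 0.003, 0.194], [-0.195, 0.014, 0.981], [0.0, -1.0, 0.015]]
contact_force: [0.8, 0.6, -1.7]
finger_gap: 0.0222
```

Call:
arm_command(
  moves=[
    [[0, 0.0003, 0, 0, 0, 0, 1], [0, 0.0005, 0, 0, 0, 0, 1], [0, 0.0005, 0, 0, 0, 0, 1]],
  ],
)

```text
t: 9.15
tcp_pos: [0.5225, -0.1755, 0.0869]
tool_rot: [[0.981, 0.004, 0.194], [-0.194, 0.014, 0.981], [0.001, -1.0, 0.015]]
contact_force: [-0.5, -0.2, 1.3]
finger_gap: 0.0222
```

Call:
arm_command(
  moves=[
    [[0, 0.0003, 0, 0, 0, 0, 1], [0, 0.0005, 0, 0, 0, 0, 1], [0, 0.0005, 0, 0, 0, 0, 1]],
  ],
)

```text
t: 9.4
tcp_pos: [0.5227, -0.1756, 0.0869]
tool_rot: [[0.981, 0.004, 0.194], [-0.194, 0.014, 0.981], [0.001, -1.0, 0.015]]
contact_force: [-0.6, 1.4, 4.0]
finger_gap: 0.0223
```

Run:
```python
from slots import *
plan(3,.047,np.array([.0008,.042,-.0016]))
```

```text
t 9.4 tcp [ 0.5227 -0.1756  0.0869] foot z 0.0449 gx 0.0008 slotdist -0.0345 F [-0.59  1.39  4.03] M [ 0.219  0.31  -0.007] gap 0.0223
move [-0.0007 -0.0016  0.0346] [ 0.0004 -0.0007  0.0012]
```

Slot 2 rejects the tab: about 5.5 N with the foot at deck level. On to slot 3.

Call:
arm_command(
  moves=[
    [[0, -0.005, 0, 0, 0, 0.001, 1], [-0.0007, -0.008, 0.005, 0, 0, 0.001, 1], [-0.0007, -0.008, 0.02, 0, 0, 0.001, 1], [-0.0007, -0.008, 0.0346, 0, 0, 0.001, 1], [-0.0007, -0.008, 0.0346, 0, 0, 0.001, 1], [-0.0007, -0.005, 0.0346, 0, 0, 0.001, 1], [-0.0007, -0.0025, 0.0346, 0, 0, 0.001, 1], [-0.0007, -0.0015, 0.0346, 0, 0, 0.001, 1], [-0.0007, -0.0015, 0.0346, 0, 0, 0.001, 1]],
  ],
)

```text
t: 10.15
tcp_pos: [0.5282, -0.1419, 0.0882]
tool_rot: [[0.981, 0.002, 0.195], [-0.195, 0.014, 0.981], [-0.001, -1.0, 0.015]]
contact_force: [-0.9, -0.3, -2.2]
finger_gap: 0.0225
```

Run:
```python
from slots import *
s=get_state();c=camera("wrist");cv2.imwrite("pics/w8.png",c["pixels"][210:290,250:410].repeat(5,0).repeat(5,1))
plan(3,.045,np.array([.0008,.042,-.0016]),s=s)
```

```text
t 10.15 tcp [ 0.5282 -0.1419  0.0882] foot z 0.0462 gx -0.0004 slotdist -0.0004 F [-0.91 -0.25 -2.19] M [0.    0.013 0.04 ] gap 0.0225
move [0.0004 0.0012 0.0003] [ 0.0004 -0.0013 -0.0008]
```

View pics/w8.png

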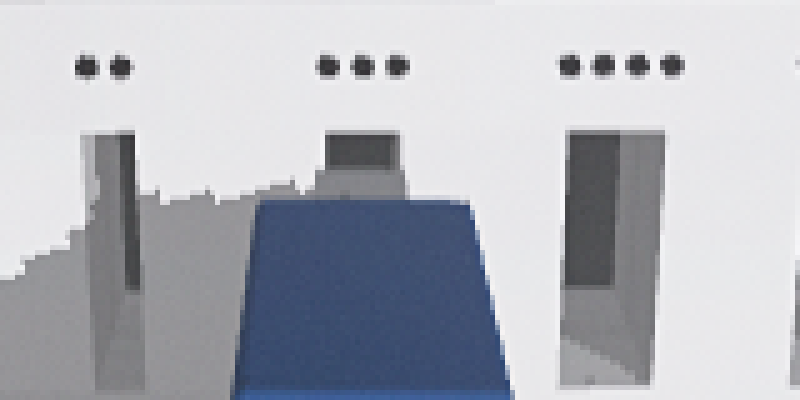

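Over slot 3 the tab spans crop columns 316–406 and the mouth 325–400, so it is centred within 0.3 mm and wider than the slot. Pressing lightly.

Call:
arm_command(
  moves=[
    [[0.0004, 0.0005, 0.0003, 0, -0.001, -0.001, 1], [0.0004, 0.001, 0.0003, 0, -0.001, -0.001, 1], [0.0004, 0.0015, 0.0003, 0, -0.001, -0.001, 1], [0.0004, 0.0015, 0.0003, 0, -0.001, -0.001, 1]],
  ],
)

```text
t: 10.53
tcp_pos: [0.5289, -0.1419, 0.087]
tool_rot: [[0.981, 0.003, 0.194], [-0.194, 0.014, 0.981], [0.001, -1.0, 0.014]]
contact_force: [-0.6, -0.4, -1.0]
finger_gap: 0.0221
```

Call:
arm_command(
  moves=[
    [[0, 0.0003, 0, 0, 0, 0, 1], [0, 0.0005, 0, 0, 0, 0, 1], [0, 0.0005, 0, 0, 0, 0, 1]],
  ],
)

```text
t: 10.78
tcp_pos: [0.5291, -0.1419, 0.0868]
tool_rot: [[0.981, 0.004, 0.194], [-0.194, 0.014, 0.981], [0.001, -1.0, 0.014]]
contact_force: [-0.0, 1.0, 1.9]
finger_gap: 0.0225
```

Call:
arm_command(
  moves=[
    [[0, 0.0003, 0, 0, 0, 0, 1], [0, 0.0005, 0, 0, 0, 0, 1], [0, 0.0005, 0, 0, 0, 0, 1]],
  ],
)

```text
t: 11.03
tcp_pos: [0.5293, -0.142, 0.0868]
tool_rot: [[0.981, 0.004, 0.194], [-0.194, 0.014, 0.981], [0.002, -1.0, 0.014]]
contact_force: [-1.2, 0.8, 2.9]
finger_gap: 0.0223
```

Run:
```python
from slots import *
plan(4,.047,np.array([.0008,.042,-.0016]))
```

```text
t 11.03 tcp [ 0.5293 -0.142   0.0868] foot z 0.0448 gx 0.0008 slotdist -0.0343 F [-1.21  0.82  2.87] M [0.162 0.24  0.044] gap 0.0223
move [-0.0007 -0.0017  0.0343] [ 0.0007 -0.0004  0.0017]
```

Slot 3 rejects it too: about 4.7 N, foot still at deck level. On to slot 4.

Call:
arm_command(
  moves=[
    [[0, -0.005, 0, 0, 0, 0.0017, 1], [-0.0007, -0.008, 0.005, 0, 0, 0.0017, 1], [-0.0007, -0.008, 0.02, 0, 0, 0.0017, 1], [-0.0007, -0.008, 0.0345, 0, 0, 0.0017, 1], [-0.0007, -0.008, 0.0345, 0, 0, 0.0017, 1], [-0.0007, -0.005, 0.0345, 0, 0, 0.0017, 1], [-0.0007, -0.0025, 0.0345, 0, 0, 0.0017, 1], [-0.0007, -0.0015, 0.0345, 0, 0, 0.0017, 1], [-0.0007, -0.0015, 0.0345, 0, 0, 0.0017, 1], [-0.0007, -0.0015, 0.0345, 0, 0, 0.0017, 1]],
  ],
)

```text
t: 11.87
tcp_pos: [0.5351, -0.1084, 0.0885]
tool_rot: [[0.981, 0.002, 0.195], [-0.195, 0.014, 0.981], [-0.001, -1.0, 0.014]]
contact_force: [-1.2, 0.5, -1.7]
finger_gap: 0.022
```

Run:
```python
from slots import *
s=get_state();c=camera("wrist");cv2.imwrite("pics/w9.png",c["pixels"][210:290,270:380].repeat(7,0).repeat(7,1))
plan(4,.045,np.array([.0008,.042,-.0016]),s=s)
```

```text
t 11.87 tcp [ 0.5351 -0.1084  0.0885] foot z 0.0464 gx -0.0002 slotdist -0.0003 F [-1.16  0.55 -1.67] M [-0.022  0.016  0.015] gap 0.022
move [0.0002 0.0015 0.0002] [ 0.0007 -0.0011 -0.0006]
```

View pics/w9.png

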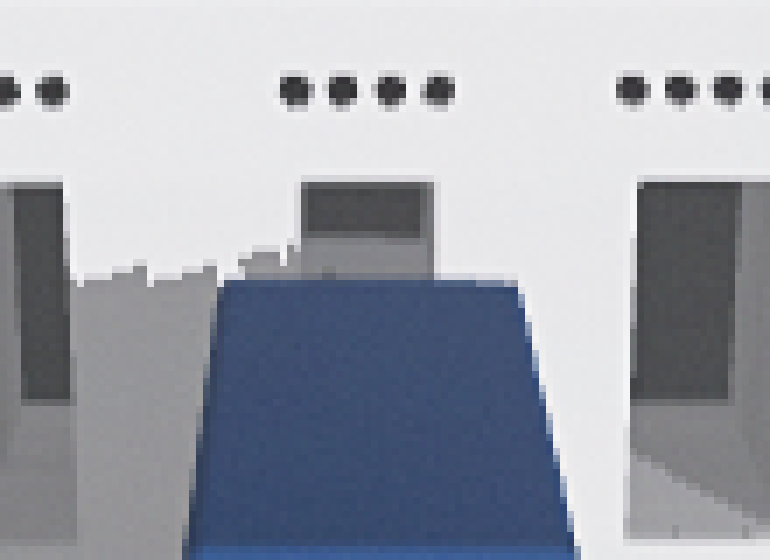

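Over slot 4 (mouth at crop columns 301–434) the tab spans about 300–426. It fits and sits some 0.4 mm to the left, so I'll shift it right and feel.

Call:
arm_command(
  moves=[
    [[0.0002, 0, 0.0005, 0, -0.001, 0, 1], [0.0002, 0.0005, 0.0005, 0, -0.001, 0, 1], [0.0002, 0.001, 0.0005, 0, -0.001, 0, 1], [0.0002, 0.0015, 0.0005, 0, -0.001, 0, 1], [0.0002, 0.0018, 0.0005, 0, -0.001, 0, 1], [0.0002, 0.0018, 0.0005, 0, -0.001, 0, 1]],
  ],
)

```text
t: 12.42
tcp_pos: [0.5354, -0.1079, 0.0868]
tool_rot: [[0.981, 0.002, 0.194], [-0.194, 0.014, 0.981], [-0.0, -1.0, 0.014]]
contact_force: [0.1, -0.5, -2.9]
finger_gap: 0.0226
```

Call:
arm_command(
  moves=[
    [[0, 0.0003, 0, 0, 0, 0, 1], [0, 0.0006, 0, 0, 0, 0, 1], [0, 0.0006, 0, 0, 0, 0, 1]],
  ],
)

```text
t: 12.67
tcp_pos: [0.5354, -0.1079, 0.0861]
tool_rot: [[0.981, 0.002, 0.194], [-0.194, 0.014, 0.981], [-0.001, -1.0, 0.014]]
contact_force: [0.7, 0.3, -1.4]
finger_gap: 0.0225
```

Call:
arm_command(
  moves=[
    [[0, 0.0003, 0, 0, 0, 0, 1], [0, 0.0005, 0, 0, 0, 0, 1], [0, 0.0005, 0, 0, 0, 0, 1]],
  ],
)

```text
t: 12.92
tcp_pos: [0.5354, -0.1078, 0.0856]
tool_rot: [[0.981, 0.002, 0.194], [-0.194, 0.014, 0.981], [-0.001, -1.0, 0.014]]
contact_force: [0.2, -0.6, -1.6]
finger_gap: 0.0227
```

It goes in: 1.2 mm below the contact level with no force. I'll feed it down in stages.

Call:
arm_command(
  moves=[
    [[0, 0.001, 0, 0, 0, 0, 1], [0, 0.002, 0, 0, 0, 0, 1], [0, 0.003, 0, 0, 0, 0, 1], [0, 0.004, 0, 0, 0, 0, 1], [0, 0.004, 0, 0, 0, 0, 1]],
  ],
)

```text
t: 13.33
tcp_pos: [0.5352, -0.1077, 0.0812]
tool_rot: [[0.981, 0.002, 0.194], [-0.194, 0.014, 0.981], [-0.001, -1.0, 0.014]]
contact_force: [-0.8, 0.1, -2.5]
finger_gap: 0.0223
```

Run:
```python
from slots import *
plan(4,.035,np.array([.0008,.042,-.0016]))
```

```text
t 13.33 tcp [ 0.5352 -0.1077  0.0812] foot z 0.0392 gx -0.0003 slotdist 0.0005 F [-0.84  0.1  -2.48] M [-0.015  0.061 -0.015] gap 0.0223
move [ 0.0002  0.0042 -0.0006] [ 0.0006  0.     -0.0011]
```

Call:
arm_command(
  moves=[
    [[0, 0.002, 0, 0, 0, 0, 1], [0, 0.004, -0.0001, 0, 0, 0, 1], [0, 0.006, -0.0001, 0, 0, 0, 1], [0, 0.008, -0.0001, 0, 0, 0, 1], [0, 0.01, -0.0002, 0, 0, 0, 1], [0, 0.01, -0.0002, 0, 0, 0, 1]],
  ],
)

```text
t: 13.83
tcp_pos: [0.5347, -0.1076, 0.0706]
tool_rot: [[0.981, 0.001, 0.194], [-0.194, 0.015, 0.981], [-0.002, -1.0, 0.015]]
contact_force: [0.4, 0.5, -0.9]
finger_gap: 0.0224
```

Run:
```python
from slots import *
plan(4,.015,np.array([.0008,.042,-.0016]))
```

```text
t 13.83 tcp [ 0.5347 -0.1076  0.0706] foot z 0.0285 gx -0.0008 slotdist 0.0005 F [ 0.36  0.49 -0.94] M [-0.026  0.02  -0.017] gap 0.0224
move [ 0.0007  0.0135 -0.0007] [ 0.0004 -0.     -0.0021]
```

Call:
arm_command(
  moves=[
    [[0.0004, 0.002, 0, 0, 0, -0.002, 1], [0.0006, 0.004, -0.0001, 0, 0, -0.002, 1], [0.0006, 0.006, -0.0001, 0, 0, -0.002, 1], [0.0006, 0.008, -0.0001, 0, 0, -0.002, 1], [0.0006, 0.01, -0.0002, 0, 0, -0.002, 1], [0.0006, 0.0115, -0.0002, 0, 0, -0.002, 1], [0.0006, 0.0115, -0.0002, 0, 0, -0.002, 1]],
  ],
)

```text
t: 14.42
tcp_pos: [0.535, -0.1077, 0.0586]
tool_rot: [[0.981, 0.002, 0.194], [-0.194, 0.015, 0.981], [-0.001, -1.0, 0.015]]
contact_force: [0.7, 0.2, -1.7]
finger_gap: 0.022
```

Run:
```python
from slots import *
plan(4,.015,np.array([.0008,.042,-.0016]))
```

```text
t 14.42 tcp [ 0.535  -0.1077  0.0586] foot z 0.0166 gx -0.0004 slotdist 0.0005 F [ 0.68  0.22 -1.67] M [ 0.02  -0.044 -0.005] gap 0.022
move [ 0.0004  0.0016 -0.0005] [ 0.0003 -0.     -0.0008]
```

1.6 mm are left to the shoulder. I'll finish in small steps.

Call:
arm_command(
  moves=[
    [[0, 0.0005, 0, 0, 0, 0, 1], [0, 0.001, 0, 0, 0, 0, 1], [0, 0.0015, 0, 0, 0, 0, 1], [0, 0.0015, 0, 0, 0, 0, 1]],
  ],
)

```text
t: 14.75
tcp_pos: [0.535, -0.1076, 0.057]
tool_rot: [[0.981, 0.002, 0.194], [-0.194, 0.015, 0.981], [-0.001, -1.0, 0.015]]
contact_force: [0.1, 0.3, -1.6]
finger_gap: 0.0223
```

Call:
arm_command(
  moves=[
    [[0, 0.0003, 0, 0, 0, 0, 1], [0, 0.0005, 0, 0, 0, 0, 1], [0, 0.0005, 0, 0, 0, 0, 1]],
  ],
)

```text
t: 15.0
tcp_pos: [0.5351, -0.1077, 0.057]
tool_rot: [[0.981, 0.002, 0.194], [-0.194, 0.014, 0.981], [-0.001, -1.0, 0.015]]
contact_force: [-1.3, -0.5, 1.5]
finger_gap: 0.0224
```

Call:
arm_command(
  moves=[
    [[0, 0.0003, 0, 0, 0, 0, 1], [0, 0.0005, 0, 0, 0, 0, 1], [0, 0.0005, 0, 0, 0, 0, 1]],
  ],
)

```text
t: 15.25
tcp_pos: [0.5353, -0.1078, 0.0569]
tool_rot: [[0.981, 0.003, 0.194], [-0.194, 0.014, 0.981], [-0.0, -1.0, 0.014]]
contact_force: [-1.7, 2.1, 5.2]
finger_gap: 0.0224
```

The shoulder is down: the TCP is at 0.0569, exactly 30 mm below the contact level, with about 6 N. Releasing.

Call:
arm_command(
  moves=[
    [[0, 0, 0, 0, 0, 0, 0.9], [0, 0, 0, 0, 0, 0, 0.5], [0, 0, 0, 0, 0, 0, 0.2], [0, 0, 0, 0, 0, 0, 0], [0, 0, 0, 0, 0, 0, 0], [0, 0, 0, 0, 0, 0, 0], [0, 0, 0, 0, 0, 0, 0], [0, 0, 0, 0, 0, 0, 0]],
  ],
)

```text
t: 15.92
tcp_pos: [0.5352, -0.1077, 0.0569]
tool_rot: [[0.981, 0.002, 0.194], [-0.194, 0.014, 0.981], [-0.0, -1.0, 0.015]]
contact_force: [-0.5, -0.7, -1.3]
finger_gap: 0.0849
```

Run:
```python
from slots import *
s=get_state();c=camera("wrist");cv2.imwrite("pics/w10.png",c["pixels"])
goal((.535,-.1078,.2),78.83,s)
```

```text
t 15.92 tcp [ 0.5352 -0.1077  0.0569] yaw 78.83 tilt [-0.0003  0.0145] F [-0.53 -0.71 -1.28] M [0.05  0.033 0.039] gap 0.0849
move [-0.0003 -0.1431  0.002 ] [-0.0145  0.0001 -0.0003]
```

View pics/w10.png

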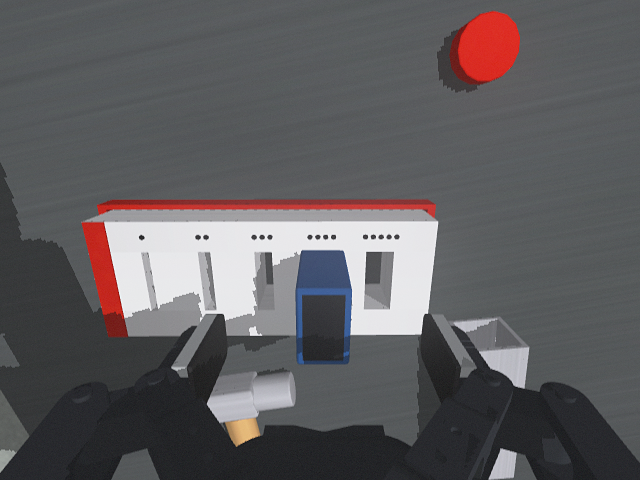

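The fingers are clear and the piece stands in slot 4 (four dots, piece at (323,310)). Retreating straight up.

Call:
arm_command(
  moves=[
    [[0, -0.02, 0, 0, 0, 0, 0], [0, -0.05, 0, 0, 0, 0, 0], [0, -0.085, 0.001, 0, 0, 0, 0], [0, -0.12, 0.001, 0, 0, 0, 0], [0, -0.145, 0.002, 0, 0, 0, 0], [0, -0.145, 0.002, 0, 0, 0, 0], [0, -0.145, 0.002, 0, 0, 0, 0], [0, -0.145, 0.002, 0, 0, 0, 0]],
  ],
)

```text
t: 16.63
tcp_pos: [0.5349, -0.1077, 0.2013]
tool_rot: [[0.981, 0.002, 0.194], [-0.194, 0.015, 0.981], [-0.001, -1.0, 0.015]]
contact_force: [-0.1, 0.2, -0.3]
finger_gap: 0.0852
```

Run:
```python
from slots import *
s=get_state();c=camera("wrist");print(s["t"],s["tcp_pos"],s["contact_force"])
w=c["pixels"];d=camera("side")["pixels"][180:330,200:440]
cv2.imwrite("pics/w11.png",np.vstack([w[100:400,:600],cv2.resize(d,(600,300))[:300]]))
```

```text
16.6333 [ 0.53486785 -0.10770853  0.20125451] [-0.09920445  0.22308064 -0.32413063]
```

View pics/w11.png

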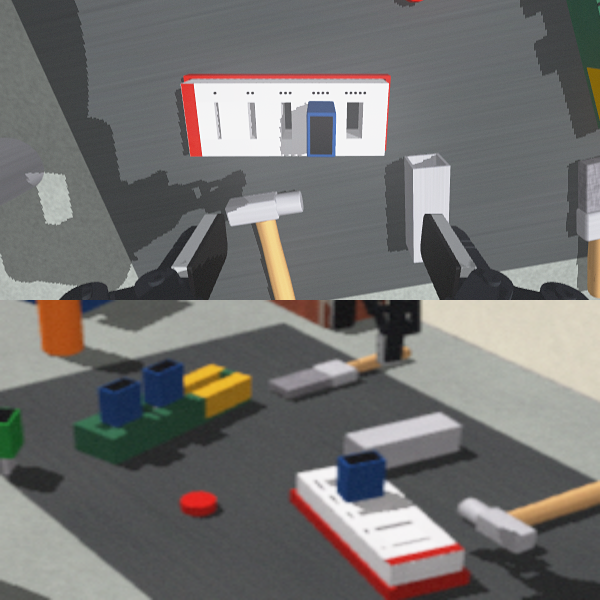

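The piece stands upright in slot 4 with its shoulder on the deck. The other two pieces and the bystanders are where they were, and the gripper is clear.

```bash
python3 -c "
from station import *
print(close_job())"
```

```text
the job is handed in; nothing more can be done
None
```

The test piece from the yellow place fits slot 4 (13.2 mm), and I left it standing there with its shoulder on the deck. The job was handed in at about 16.7 s; no verdict was reported.

- **Order:** I pressed it on slots 1, 2 and 3 in turn at about 4.5 to 5.5 N each. In all three the foot stopped at deck level, about 45 mm. Slot 4 was the first to accept it, and I never tried slot 5.
- **Fit:** The tab went down 30 mm in slot 4 with no noticeable resistance. The shoulder seated at 30.0 mm below the contact height, pressed with about 6.7 N at most (the deck gives at about 8 N).
- **Tab thickness:** The wrist camera put it at about 12.2 mm, which agrees with the 12.0 mm that slot 4 implies.
- **Lean:** After gripping, the piece leaned about 0.015 rad in the fingers. I tilted the tool by the same amount to hold it upright.
- **Last checks:** In the wrist and side views the piece stands upright in slot 4, and the other two pieces and the things in view look undisturbed. The gripper was open and about 14 cm above where it let go, with contact force near 0.
- **Disagreements:** The cameras put the piece and the slots 2 to 6 mm apart at most, mainly along the slot direction, where there is 6 mm of slack each way. For the final alignment I used the wrist camera.

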